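# Tip the bench skip into the tray and ease it back upright

## Robot

A 7-joint arm with a two-finger parallel gripper is mounted at the origin on the work surface. World frame = base frame: x ahead of the robot, y to its left, z up, the work surface at z = 0. Lengths are in mm, angles in rad, forces in N, time in s.
With the tool pointing down it reaches from about 425 to 975 mm from the base axis. Payload 16.7 kg.
Tool frame: the origin (TCP) lies at the very end of the fingers, on their centre line; the grasp point (between the pads) lies 19 mm behind it; z points along the fingers, y is the line along which they close (so a half turn about z gives the same grasp; the last joint's range is limited). The gripper opens to 85 mm and grips with 20 to 120 N. Pads are 22 mm wide; open, the fingers measure 114 mm over their backs; the gripper's body (76 mm by 85 mm) begins 54 mm behind the grasp point. The pads swing forward as they close: fully open they stand 13 mm farther back than shut.
Start: joints at [1.002, 0.426, 0.074, 1.606, -0.034, 1.111, -0.067], TCP at [274.464, -616.639, 195.602] pointing down, gripper open.
Joint ranges: [-2.85, 2.85], [-0.5, 2.14], [-1.23, 1.37], [0.21, 2.46], [-1.02, 4.16], [0.16, 2.05], [-2.73, 2.73]. Speed limits (rad/s): [1.89, 1.89, 2.39, 2.39, 3.01, 3.01, 3.01].

## Interface

Orientations are given as a unit quaternion [w, x, y, z].
In Python, from plant import get_state, capture, close_job gives the robot as it stands.
- The arm moves only by the tool arm_command, never from a script. Its arguments are lists of equal length, an entry for each row: "rot": the turn, a rotation vector about the world's x, y, z normalised to -1 to 1, where 1 is 120 degrees, a list of three; "delta_pos": the shift along the world's x, y, z normalised to -1 to 1, where 1 is 0.2 m, a list of three; "fingers": the opening, from -1 (shut) to 1 (fully open), so that 0 is half open. A call has 1 to 8 rows; each row is the pose to reach, as a shift and turn from the pose commanded when the call began; what a row does not reach only later rows make up. A row lasts 1/12 s, in which the tool goes at most 41.7 mm and 7.16 degrees, less where a joint would pass 70% of its speed; a pose out of reach is approached as far as the arm can. A call with a number of a shift or a turn outside -1 to 1 is refused whole. A call with a gripper value outside its range is refused whole. The fingers move at their own pace and stop on an object; "force" is the grip in N (left out, the last holds). Time passes only in rows, so rows that repeat a pose let the fingers close. It gives the time, the measured TCP pose, the force, the opening and the grip force at its end, in the units of the state.
- get_state(): the state, without advancing time (a new reading comes with each control period).
- capture(name): name is "scene" or "top" or "wrist"; returns a dict with "frame" (420x560x3 uint8, blue, green, red), "fov_y" (degrees; the focal length in pixels is half the picture's height over the tangent of half this angle, whatever the lens; pixels are square), "cx", "cy" (the principal point, pixels), "eye" and "orientation" of the camera in the world; the wrist camera has in their place "mount" (4x4, takes a point from camera to tool coordinates, whose origin is the TCP and whose axes are the flange's). Camera axes: x right, y down, z forward; pixel columns grow to the right and rows downward; lengths in mm; the calibration is good to about 2 mm. A picture is of the moment at which its call begins: read the wrist's pose just before it. There is no depth.
- close_job(): hands the job in; it is judged then, once.
The state is a dict: "clock": time; "q": joint angles; "dq": joint speeds; "effort": joint torques, N m; "position": TCP position; "tcp_rot": TCP orientation; "wrist_force": force on the tool from outside, world axes, zero at the start; "moment": the same for the moment, N m; "opening": finger opening in mm; "grip_force": force on a finger pad.
Only numpy, scipy, OpenCV 4.12 (cv2) and the standard library are available. Lean on these libraries where they do the work, as an engineer would, in place of code of your own. Each camera call takes 0.05 s, during which the arm holds its last target. There are 200 camera calls.

## Task

Using its lever handle, push the small steel skip over past its detent towards the side where the open tray stands, and let go so that it hangs fully over on its own and both parts in it (the T-nut and the hex coupling nut) drop into the tray. Once it has emptied, take the handle again and ease the skip gently back to its upright notch, never letting it snap back, then let go; leave the loose coupling and the washer stack beside it where they are.

Things in the scene. Friction and masses are not known exactly. Their poses are not given: they have to be found in the camera images.
- stand: Fixed grey stand with two A-shaped end frames 170 mm apart, feet 200 mm wide. Origin on the bench under the middle of the skip, z up. Its x axis runs along the skip's hinge, from the lever end (facing the robot) to the far end; the hinge axis lies 150 mm straight above it. The skip tips to either side, +y or -y. A 14 mm lamp post stands at x = 135 mm; its arm passes over the skip 378 mm up.
- skip (a joint): Tip angle of the skip, rad: 0 upright, plus tips to the stand's +y side, minus to -y. A geared brass weight at the far end gives notches at 0 and fully over, on stops at +1.97 and -1.97. Humps at about 0.85 either way: short of one it swings upright, past it it drops over by itself. Takes up to 7 N at the handle. Let go on the way back it snaps at several rad/s; at 1.5 rad/s or less it is eased.
- handle (a point): Centre of the skip's handle: dark steel round bar 14 mm thick, 58 mm long, parallel to the stand's x, on a flat lever arm outside the robot-side frame. Stand x = -135 mm, 90 mm from the hinge axis, straight above it when the skip is upright. The bar's free end is 27 mm nearer the robot, the arm's face 31 mm farther. Grip it from both sides along y; it turns between the fingers.
- skip_mouth (a point): Centre of the skip's open mouth, 57 mm from the hinge. The skip is an open steel trough 124 mm long with flared sides, floor 74 mm wide, mouth 131 mm wide, 55 mm deep.
- tray_floor (a point): Centre of the inner floor of the fixed open steel tray (140 mm along the stand's x, 190 mm along its y, walls 35 mm high and 4 mm thick, floor 4 mm above the bench), on one side of the stand and reaching under the skip; either side.
- case: Closed flat grey steel parts case, 140 x 190 x 30 mm, fixed, on the other side of the stand: not for the parts. Origin at the centre of its underside.
- tnut_mid (a point): Middle of the black T-nut, 75 mm long, flange 30 mm wide, 22 mm high; starts in the skip.
- hexnut_mid (a point): Middle of the steel hex coupling nut, 80 mm long, 26 mm across flats; starts in the skip.
- coupling_mid (a point): Bystander: middle of an upright copper pipe coupling, 54 mm in diameter, 70 mm high, on the bench to one side of the lever, about 220 mm off. Leave alone.
- washers_mid (a point): Bystander: middle of a rusty steel washer stack, 62 mm in diameter, 40 mm high, on the bench to one side of the lever, about 220 mm off. Leave alone.
- lamp (a point): Middle of the underside of a fixed white strip lamp over the lever: 40 mm deep along the stand's x, 300 mm long along y, 20 mm thick, underside 375 mm above the bench. It bars a gripper that points straight down on the handle: lean the gripper back to the robot's side, fingers pointing down and along the stand's +x, 28 to 42 degrees from vertical.
Mind the look-alikes: they are no part of the job. Leave any red or turquoise look-alike of the part that bears tnut_mid alone.

How it is judged (in metres and radians):
On the way:
1. the skip hangs fully over, let go, and both parts lie in the tray ((value of joint skip above 1.7 rad or value of joint skip below -1.7 rad) and contact force between the fingers and stand below 0.3 N and x of tnut_mid in the frame of tray_floor between -0.066 and 0.066 m and y of tnut_mid in the frame of tray_floor between -0.091 and 0.091 m and z of each of tnut_mid, hexnut_mid in the frame of tray_floor below 0.04 m and x of hexnut_mid in the frame of tray_floor between -0.066 and 0.066 m and y of hexnut_mid in the frame of tray_floor between -0.091 and 0.091 m), for 0.3 s.
At the end, for the whole second after the job is handed in: The skip is back upright in its notch (within 0.1 rad) and still, let go, and both the T-nut and the hex coupling nut lie inside the tray (value of joint skip between -0.1 and 0.1 rad and velocity of joint skip between -0.1 and 0.1 rad/s and x of tnut_mid in the frame of tray_floor between -0.066 and 0.066 m and y of tnut_mid in the frame of tray_floor between -0.091 and 0.091 m and z of each of tnut_mid, hexnut_mid in the frame of tray_floor below 0.04 m and x of hexnut_mid in the frame of tray_floor between -0.066 and 0.066 m and y of hexnut_mid in the frame of tray_floor between -0.091 and 0.091 m); the robot touches nothing.
It fails at once if the skip snaps back towards upright (faster than 2.5 rad/s) ((value of joint skip between 0.15 and 1.4 rad and velocity of joint skip below -2.5 rad/s) or (value of joint skip between -1.4 and -0.15 rad and velocity of joint skip above 2.5 rad/s)).
It fails at once if the copper coupling or the washer stack is moved more than 15 mm (distance of any of coupling_mid, washers_mid from where it was at the start of the episode above 0.015 m).
It also fails if it takes over 51 s, if anything falls off the work surface, if the arm or the gripper's body presses on something with over 40 N, if the wrist force passes 120 N, or if a joint passes its speed limit or range.

## Working session

There is one attempt and no reset: what is moved stays moved. The work goes in short steps, Python scripts to look and compute and a tool call to move; the robot and the scene stay as the last step left them, time stands still between calls to the robot, and variables do not carry over. Pictures are saved under pics/ and viewed, at most 10 in all, crops included, and the job is handed in when it is done.

Besides the shell and the picture viewer there is one more tool, called after "Call:" by a JSON object that holds its "method" and its "body", one argument or row to a line. arm_command: Moves the arm, as the interface text tells. Scaled input: -1 to 1 covers 0.2 m each way for a shift and 120 degrees each way for a turn. Its arguments: {"type":"object","properties":{"rot":{"type":"array"},"delta_pos":{"type":"array"},"fingers":{"type":"array"},"force":{"type":"number"}},"required":["rot","delta_pos","fingers"]}

```bash
mkdir -p pics
python3 - <<'E'
from plant import *
import cv2,json,numpy as np,pickle
s=get_state();print({k:np.round(v,3).tolist() for k,v in s.items()})
d={}
for n in("scene","top"):
    c=capture(n);d[n]=c;print(n,c["fov_y"],c["cx"],c["cy"],c["eye"],c["orientation"])
    cv2.imwrite(f"pics/{n}0.png",c["frame"])
pickle.dump(d,open("c0.pkl","wb"))
E
```

```text
{'clock': 0.0, 'q': [1.002, 0.427, 0.074, 1.607, -0.034, 1.111, -0.067], 'dq': [-0.001, 0.0, 0.001, 0.001, 0.001, 0.0, -0.0], 'effort': [0.001, -94.982, 3.761, -46.354, 0.019, 0.01, -0.0], 'position': [274.287, -616.273, 194.914], 'tcp_rot': [-0.001, 0.978, 0.208, -0.0], 'wrist_force': [0.895, -0.509, -0.722], 'moment': [-0.049, 0.014, 0.023], 'grip_force': 0.0, 'opening': 85.296}
scene 53.30456386706862 280.05212729424505 210.0006444693394 [1129.39452806 -147.29510146 1038.77081079] [-0.23870303  0.77334385  0.55834361 -0.18224317]
top 51.0170552147598 282.92066257028563 207.85667908026363 [ 402.8758377    12.92530207 1207.97221711] [-0.04653375  0.71551089 -0.69440429  0.06067503]
```

View pics/scene0.png

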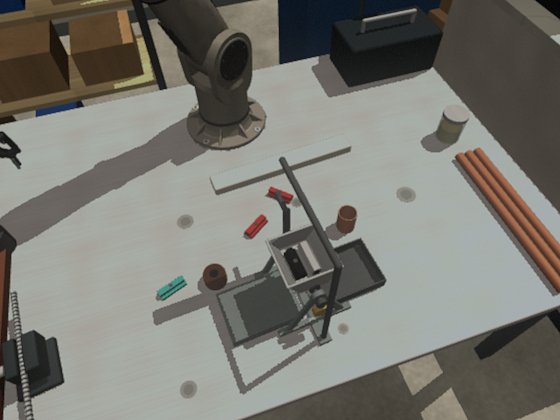

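View pics/top0.png

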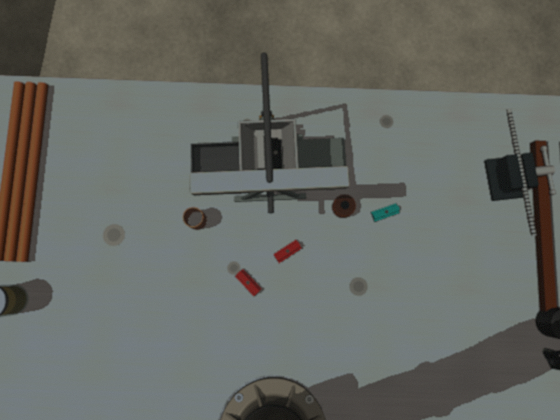

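The lamp strip, the stand, and boxes on both sides show up at about scene (362,270) and (262,305), which in the top view are (215,158) and (325,152). I'll enlarge these to tell the tray from the case.

Run:
```python
import cv2,pickle,numpy as np
d=pickle.load(open("c0.pkl","rb"))
a=cv2.resize(d["scene"]["frame"][170:360,150:410],None,fx=3,fy=3,interpolation=cv2.INTER_CUBIC)
b=cv2.resize(d["top"]["frame"][90:220,170:370],None,fx=4,fy=4,interpolation=cv2.INTER_CUBIC)
g=lambda x:(255*(x/255)**.6).astype(np.uint8)
cv2.imwrite("pics/a.png",g(a));cv2.imwrite("pics/b.png",g(b))
```

```text
(no output)
```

View pics/a.png

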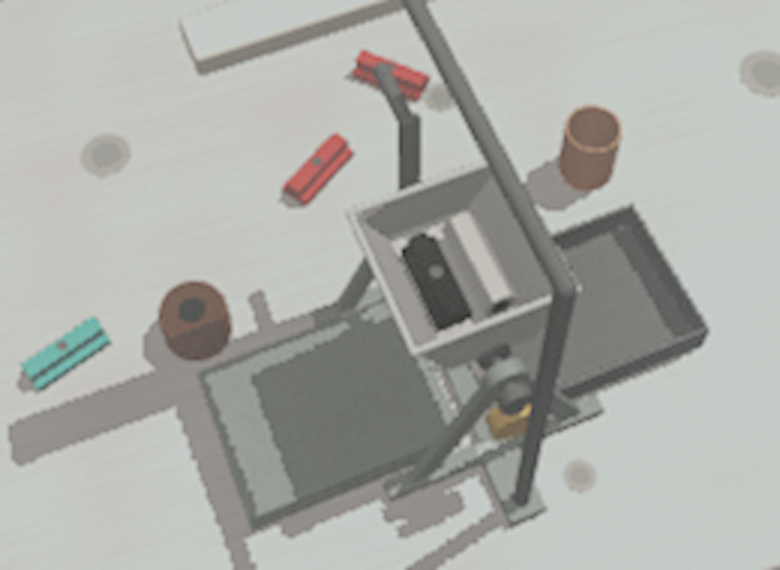

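View pics/b.png

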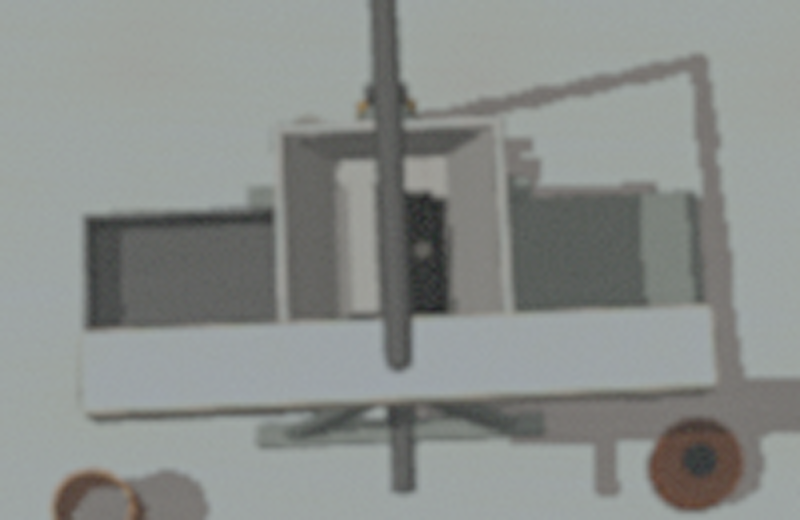

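The black T-nut at scene (294,260) and the bright hex nut are inside the skip. The red ones (280,194) and (256,226) and the turquoise one (172,288) are look-alikes and stay put. The +y box (scene 362,270, top 215,158) has inner walls, so it is the tray. The -y box shows a flat closed lid, so it is the case. Next I'll triangulate.

```bash
cat > h.py <<'E'
import numpy as np
from scipy.spatial.transform import Rotation as R
def ray(c,u,v):
    f=210/np.tan(np.radians(c["fov_y"])/2)
    o=c["orientation"];r=R.from_quat([o[1],o[2],o[3],o[0]])
    return np.array(c["eye"]),r.apply([(u-c["cx"])/f,(v-c["cy"])/f,1])
def plane(c,u,v,z):
    e,d=ray(c,u,v);return e+d*(z-e[2])/d[2]
def tri(r1,r2):
    (a,d),(b,e)=r1,r2;t=np.linalg.lstsq(np.c_[d,-e],b-a,rcond=None)[0]
    p,q=a+d*t[0],b+e*t[1];return (p+q)/2,np.linalg.norm(p-q)
E
python3 - <<'E'
import pickle,numpy as np
from h import *
np.set_printoptions(precision=1,suppress=True)
d=pickle.load(open("c0.pkl","rb"));S,T=d["scene"],d["top"]
s=lambda x,y:ray(S,150+x/3,170+y/3); t=lambda x,y:ray(T,170+x/4,90+y/4)
tp=lambda x,y,z:plane(T,170+x/4,90+y/4,z)
sp=lambda x,y,z:plane(S,150+x/3,170+y/3,z)
print("handle end",*tri(s(381,70),t(403,490)))
print("mouth +y far",*tri(s(576,292),t(280,126)), "-y far",*tri(s(425,352),t(503,122)))
print("mouth plane scene",[sp(*p,207) for p in((352,212),(490,168),(578,292),(425,352))])
print("lamp",[tp(*p,z) for p,z in(((84,330),395),((712,306),395),((715,388),395),((90,414),395))])
print("lamp scene corner",sp(182,20,395),sp(200,72,375))
print("tray rim scene",[sp(*p,35) for p in((632,207),(705,330))],"top",tp(86,216,35))
print("case scene",[sp(*p,30) for p in((203,375),(253,525))])
print("coupling",tp(97,505,70),"washer",tp(697,465,40))
E
```

```text
handle end [541.1  23.1 233.1] 1.4530220407281451
mouth +y far [761.5 103.3 202.7] 1.0539277392236805 -y far [770.2 -23.7 202.7] 12.370069547238726
mouth plane scene [array([645.5, -33.8, 207. ]), array([641.8,  81. , 207. ]), array([763.9, 103.9, 207. ]), array([773.4, -18.3, 207. ])]
lamp [array([589.3, 173.4, 395. ]), array([ 610.9, -123.2,  395. ]), array([ 571.2, -124.8,  395. ]), array([549.3, 168.2, 395. ])]
lamp scene corner [ 577.2 -123.1  395. ] [ 607.7 -120.8  375. ]
tray rim scene [array([623.2, 237.6,  35. ]), array([757.3, 246. ,  35. ])] top [751.9 247.8  35. ]
case scene [array([ 657.4, -179. ,   30. ]), array([ 795.6, -170.3,   30. ])]
coupling [547.9 222.2  70. ] washer [ 591.5 -173.1   40. ]
```

Run:
```python
from plant import *
from h import *
np.set_printoptions(precision=4,suppress=True)
o=get_state()["tcp_rot"];r0=R.from_quat([o[1],o[2],o[3],o[0]])
yaw=np.radians(4);xs=np.array([np.cos(yaw),np.sin(yaw),0]);ys=np.array([-np.sin(yaw),np.cos(yaw),0])
for a in(30,35):
    A=np.radians(a)
    z=np.sin(A)*xs-np.array([0,0,np.cos(A)]);y=-ys;x=np.cross(y,z)
    rt=R.from_matrix(np.c_[x,y,z]);v=(rt*r0.inv()).as_rotvec()
    print(a,np.degrees(v),np.degrees(v)/120)
    H=np.array([569.5,26.5,240])
    for dy,b in((-45,130),(-45,0),(-22,0),(0,0)):
        print(dy,b,H+dy*ys+(19-b)*z)
```

```text
30 [  7.2328 -29.2757 -19.5512] [ 0.0603 -0.244  -0.1629]
-45 130 [517.2742 -22.2619 336.1288]
-45 0 [582.1159 -17.7277 223.5455]
-22 0 [580.5115   5.2163 223.5455]
0 0 [578.9769  27.1627 223.5455]
35 [  8.4485 -34.1502 -19.3865] [ 0.0704 -0.2846 -0.1616]
-45 130 [509.1271 -22.8316 330.9259]
-45 0 [583.5104 -17.6302 224.4361]
-22 0 [581.906    5.3138 224.4361]
0 0 [580.3714  27.2602 224.4361]
```

Call:
{"method": "arm_command", "body": {
  "rot": [
    [0.07,-0.285,-0.162],
    [0.07,-0.285,-0.162],
    [0.07,-0.285,-0.162],
    [0.07,-0.285,-0.162],
    [0.07,-0.285,-0.162],
    [0.07,-0.285,-0.162],
    [0.07,-0.285,-0.162],
    [0.07,-0.285,-0.162]
  ],
  "delta_pos": [
    [0.7,1,0.7],
    [0.7,1,0.7],
    [0.7,1,0.7],
    [0.7,1,0.7],
    [0.7,1,0.7],
    [0.7,1,0.7],
    [0.7,1,0.7],
    [0.7,1,0.7]
  ],
  "fingers": [-1,-1,-1,-1,-1,-1,-1,-1]
}}

```text
clock: 0.77
position: [416.9, -412.7, 338.9]
tcp_rot: [-0.009, 0.953, 0.035, 0.302]
wrist_force: [1.7, -1.3, -0.4]
opening: -0.1
grip_force: 0.0
```

Call:
{"method": "arm_command", "body": {
  "rot": [
    [0,0,0],
    [0,0,0],
    [0,0,0],
    [0,0,0],
    [0,0,0],
    [0,0,0]
  ],
  "delta_pos": [
    [0.2,1,0],
    [0.2,1,0],
    [0.2,1,0],
    [0.2,1,0],
    [0.2,1,0],
    [0.2,1,0]
  ],
  "fingers": [-1,-1,-1,-1,-1,-1]
}}

```text
clock: 1.27
position: [455.2, -210.1, 335.6]
tcp_rot: [-0.01, 0.953, 0.036, 0.301]
wrist_force: [1.3, -0.2, 1.7]
opening: -0.2
grip_force: 0.0
```

Call:
{"method": "arm_command", "body": {
  "rot": [
    [0,0,0],
    [0,0,0],
    [0,0,0],
    [0,0,0],
    [0,0,0],
    [0,0,0],
    [0,0,0],
    [0,0,0]
  ],
  "delta_pos": [
    [0.2,0.95,-0.05],
    [0.2,0.95,-0.05],
    [0.2,0.95,-0.05],
    [0.2,0.95,-0.05],
    [0.2,0.95,-0.05],
    [0.2,0.95,-0.05],
    [0.2,0.95,-0.05],
    [0.2,0.95,-0.05]
  ],
  "fingers": [-1,-1,-1,-1,-1,-1,-1,-1]
}}

```text
clock: 1.93
position: [494.3, -27.2, 325.6]
tcp_rot: [-0.009, 0.953, 0.033, 0.301]
wrist_force: [-0.3, -0.5, 0.4]
opening: 0.1
grip_force: 0.0
```

Run:
```python
from plant import *
import cv2,pickle,numpy as np
s=get_state();c=capture("wrist");pickle.dump((s,c),open("w.pkl","wb"))
print(s["position"],s["tcp_rot"],np.round(s["q"],2))
cv2.imwrite("pics/w.png",c["frame"])
```

```text
[494.29829772 -27.16899264 325.58305699] [-0.0093292   0.95306423  0.032572    0.30086641] [ 0.9  -0.38 -0.7   2.24 -0.62  0.67 -0.95]
```

View pics/w.png

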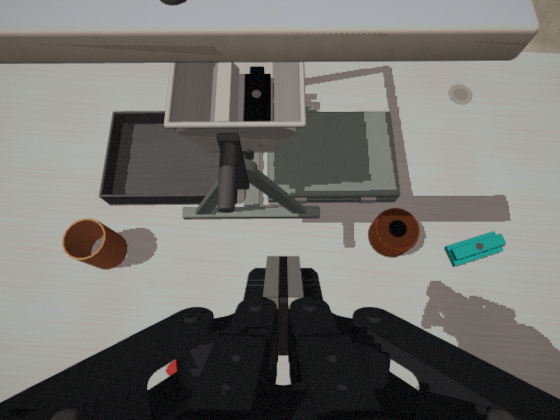

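The wrist view confirms the tray is on the left (+y) and the closed case on the right. The handle bar runs from pixel (229,145) to its free end at (227,205). I'll check my handle estimate against those pixels.

Run:
```python
import pickle
from h import *
s,c=pickle.load(open("w.pkl","rb"));o=s["tcp_rot"];r=R.from_quat([o[1],o[2],o[3],o[0]]);M=np.array(c["mount"])
f=210/np.tan(np.radians(c["fov_y"])/2)
e=r.apply(M[:3,3])+s["position"];RR=r.as_matrix()@M[:3,:3]
for p in([542.6,24.6,240],[600.4,28.6,240],[569.5,26.5,240]):
    q=RR.T@(np.array(p)-e);print(p,f*q[:2]/q[2]+[c["cx"],c["cy"]])
def pl(u,v,z):
    d=RR@[(u-c["cx"])/f,(v-c["cy"])/f,1];return e+d*(z-e[2])/d[2]
print("free end",pl(227,204,240),"arm end",pl(229,140,240))
print("mouth near edge",pl(166,126,207),pl(305,125,207))
a,b=pl(117,112,35),pl(103,200,35);print("tray",a,b)
```

```text
[542.6, 24.6, 240] [223.76473153 206.25898491]
[600.4, 28.6, 240] [227.28186299 141.59251808]
[569.5, 26.5, 240] [225.40999202 175.14667616]
free end [544.66818123  22.26375228 240.        ] arm end [602.0120592   27.32824577 240.        ]
mouth near edge [631.52870661  96.31456349 207.        ] [641.72236915 -37.01790344 207.        ]
tray [753.27421289 245.39915525  35.        ] [610.47343631 234.15410175  35.        ]
```

Call:
{"method": "arm_command", "body": {
  "rot": [
    [0,0,0],
    [0,0,0],
    [0,0,0],
    [0,0,0],
    [0,0,0],
    [0,0,0],
    [0,0,0],
    [0,0,0]
  ],
  "delta_pos": [
    [0.09,0.01,-0.1],
    [0.18,0.02,-0.2],
    [0.27,0.03,-0.3],
    [0.36,0.035,-0.4],
    [0.45,0.04,-0.505],
    [0.45,0.04,-0.505],
    [0.45,0.04,-0.505],
    [0.45,0.04,-0.505]
  ],
  "fingers": [-1,-1,-1,-1,-1,-1,-1,-1]
}}

```text
clock: 2.65
position: [584.4, -19.7, 223.4]
tcp_rot: [-0.011, 0.953, 0.032, 0.3]
wrist_force: [0.4, -0.7, 0.3]
opening: 0.1
grip_force: 0.0
```

Call:
{"method": "arm_command", "body": {
  "rot": [
    [0,0,0],
    [0,0,0],
    [0,0,0],
    [0,0,0],
    [0,0,0],
    [0,0,0],
    [0,0,0],
    [0,0,0]
  ],
  "delta_pos": [
    [0,0.05,0],
    [-0.005,0.1,0],
    [-0.01,0.155,0],
    [-0.015,0.2,-0.01],
    [-0.015,0.245,-0.02],
    [-0.02,0.29,-0.035],
    [-0.02,0.33,-0.055],
    [-0.025,0.365,-0.08]
  ],
  "fingers": [-1,-1,-1,-1,-1,-1,-1,-1]
}}

```text
clock: 3.32
position: [582.8, 58.2, 213.2]
tcp_rot: [-0.01, 0.952, 0.034, 0.305]
wrist_force: [-69.4, 24.8, 97.1]
opening: 0.0
grip_force: 51.6
```

Run:
```python
from plant import *
import cv2,numpy as np
s=get_state();print({k:np.round(v,2).tolist() for k,v in s.items()})
a=capture("wrist")["frame"];b=capture("scene")["frame"]
s=get_state();print({k:np.round(v,2).tolist() for k,v in s.items()})
b=cv2.resize(b[150:360,190:400],(420,420),interpolation=cv2.INTER_CUBIC)
cv2.imwrite("pics/m.png",np.hstack([a[:,100:480],b]))
```

```text
{'clock': 3.32, 'q': [0.86, 0.05, -1.14, 2.25, 0.55, 0.3, -2.25], 'dq': [-0.5, 0.13, 0.14, 0.07, 1.01, -0.0, -1.18], 'effort': [24.09, -0.68, 18.26, -25.14, -0.04, 2.75, 4.08], 'position': [582.78, 58.16, 213.23], 'tcp_rot': [-0.01, 0.95, 0.03, 0.31], 'wrist_force': [-69.41, 24.78, 97.12], 'moment': [5.21, 1.8, 3.54], 'grip_force': 51.58, 'opening': 0.03}
{'clock': 3.42, 'q': [0.86, 0.05, -1.14, 2.25, 0.55, 0.3, -2.25], 'dq': [0.02, -0.01, -0.0, -0.01, -0.09, -0.0, 0.12], 'effort': [13.18, -6.05, 16.27, -28.25, 5.45, 2.58, -3.11], 'position': [582.3, 60.68, 212.85], 'tcp_rot': [-0.01, 0.95, 0.04, 0.3], 'wrist_force': [-50.93, 22.26, 72.8], 'moment': [4.53, 1.14, 3.02], 'grip_force': 38.91, 'opening': 0.06}
```

View pics/m.png

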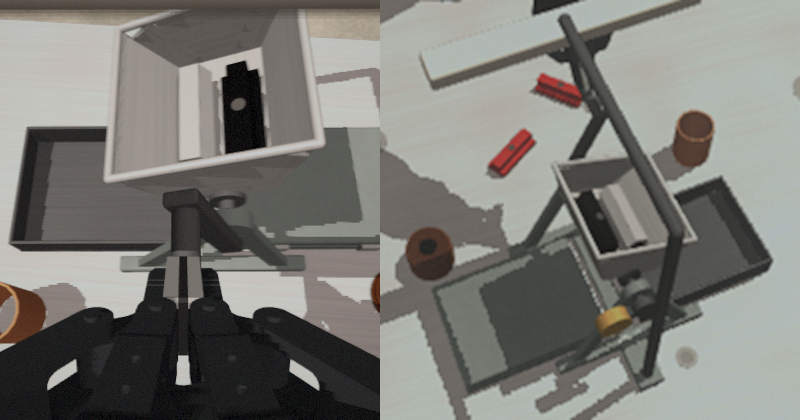

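Run:
```python
from plant import *
from h import *
s=get_state();c=capture("wrist");o=s["tcp_rot"];r=R.from_quat([o[1],o[2],o[3],o[0]]);M=np.array(c["mount"])
f=210/np.tan(np.radians(c["fov_y"])/2)
e=r.apply(M[:3,3])+s["position"];RR=r.as_matrix()@M[:3,:3]
pr=lambda p:np.round(f*(RR.T@(np.array(p)-e))[:2]/(RR.T@(np.array(p)-e))[2]+[c["cx"],c["cy"]])
print("cam",e,"tcp px",pr(s["position"]),s["wrist_force"],s["position"])
yw=np.radians(4.2);xs=np.array([np.cos(yw),np.sin(yw),0]);ys=np.array([-np.sin(yw),np.cos(yw),0])
O=np.array([570.5,25.5,150])
for t in(0.2,.3,.4,.5,.6,.7,.8,.9):
    h=O+90*np.sin(t)*ys+[0,0,90*np.cos(t)]
    print(t,pr(h+31*xs),pr(h),pr(h-27*xs), "mouth corners",[pr(O+xs*73+ys*(a*np.cos(t)+57*np.sin(t))+[0,0,57*np.cos(t)-a*np.sin(t)]) for a in(65,-65)])
```

```text
cam [535.8241673   58.56892985 399.33385608] tcp px [286. 245.] [-50.92955937  22.26351952  72.80069692] [582.296253    60.68086563 212.84860022]
0.2 [321. 198.] [323. 262.] [325. 326.] mouth corners [array([221., 161.]), array([440., 141.])]
0.3 [302. 199.] [303. 263.] [304. 326.] mouth corners [array([217., 167.]), array([430., 136.])]
0.4 [284. 201.] [284. 264.] [284. 326.] mouth corners [array([214., 172.]), array([419., 132.])]
0.5 [268. 204.] [267. 266.] [266. 326.] mouth corners [array([213., 177.]), array([407., 129.])]
0.6 [253. 207.] [252. 268.] [250. 327.] mouth corners [array([213., 182.]), array([392., 126.])]
0.7 [241. 211.] [238. 270.] [236. 327.] mouth corners [array([214., 187.]), array([377., 124.])]
0.8 [230. 215.] [227. 272.] [224. 327.] mouth corners [array([217., 192.]), array([361., 123.])]
0.9 [221. 218.] [217. 274.] [214. 328.] mouth corners [array([220., 196.]), array([344., 123.])]
```

Call:
{"method": "arm_command", "body": {
  "rot": [
    [0,0,0],
    [0,0,0],
    [0,0,0]
  ],
  "delta_pos": [
    [0.01,0.02,0.015],
    [0.01,0.02,0.015],
    [0.01,0.02,0.015]
  ],
  "fingers": [-0.5,-0.5,-0.5],
  "force": 20
}}

```text
clock: 3.72
position: [582.2, 57.6, 212.7]
tcp_rot: [-0.009, 0.953, 0.032, 0.302]
wrist_force: [1.6, -2.7, 3.8]
opening: 21.5
grip_force: 1.9
```

Run:
```python
from plant import *
import cv2,numpy as np
s=get_state();print({k:np.round(v,2).tolist() for k,v in s.items()})
a=capture("wrist")["frame"];b=capture("scene")["frame"]
b=cv2.resize(b[150:360,190:400],(420,420),interpolation=cv2.INTER_CUBIC)
cv2.imwrite("pics/m2.png",np.hstack([a[:,100:480],b]))
```

```text
{'clock': 3.72, 'q': [0.86, 0.05, -1.14, 2.25, 0.55, 0.31, -2.25], 'dq': [0.01, 0.0, 0.01, 0.01, 0.0, 0.0, -0.0], 'effort': [-2.22, -27.14, -4.18, -41.26, 0.37, -2.67, -0.26], 'position': [582.25, 57.58, 212.73], 'tcp_rot': [-0.01, 0.95, 0.03, 0.3], 'wrist_force': [1.57, -2.68, 3.76], 'moment': [-0.53, -0.01, -0.27], 'grip_force': 1.86, 'opening': 21.48}
```

View pics/m2.png

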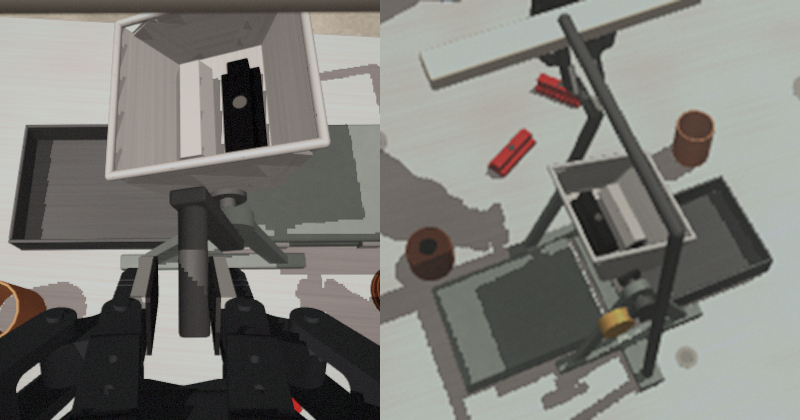

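Opening the fingers slightly left the bar sitting between them (wrist crop about (193,270)), with contact near zero. The skip is at about 0.33 rad. I'll carry on along the arc past the hump.

Call:
{"method": "arm_command", "body": {
  "rot": [
    [0,0,0],
    [0,0,0],
    [0,0,0],
    [0,0,0],
    [0,0,0],
    [0,0,0],
    [0,0,0],
    [0,0,0]
  ],
  "delta_pos": [
    [0,0.04,-0.015],
    [-0.005,0.08,-0.035],
    [-0.01,0.12,-0.06],
    [-0.01,0.155,-0.085],
    [-0.015,0.185,-0.12],
    [-0.015,0.215,-0.15],
    [-0.015,0.24,-0.185],
    [-0.02,0.26,-0.21]
  ],
  "fingers": [-0.5,-0.5,-0.5,-0.5,-0.5,-0.5,-0.5,-0.5]
}}

```text
clock: 4.48
position: [577.0, 100.2, 175.7]
tcp_rot: [-0.008, 0.954, 0.033, 0.297]
wrist_force: [0.1, 0.8, 0.7]
opening: 21.6
grip_force: 0.0
```

Call:
{"method": "arm_command", "body": {
  "rot": [
    [0,0,0],
    [0,0,0],
    [0,0,0],
    [0,0,0]
  ],
  "delta_pos": [
    [0,0,0],
    [0,0.015,-0.02],
    [0,0.02,-0.03],
    [0,0.02,-0.03]
  ],
  "fingers": [-0.5,-0.5,-0.5,-0.5]
}}

```text
clock: 4.82
position: [577.1, 103.2, 170.5]
tcp_rot: [-0.007, 0.954, 0.033, 0.297]
wrist_force: [0.2, -0.4, -0.6]
opening: 21.4
grip_force: 0.0
```

Run:
```python
from plant import *
import cv2,numpy as np
s=get_state();print({k:np.round(v,2).tolist() for k,v in s.items()})
a=capture("wrist")["frame"];b=capture("scene")["frame"]
b=cv2.resize(b[150:360,190:400],(420,420),interpolation=cv2.INTER_CUBIC)
cv2.imwrite("pics/m3.png",np.hstack([a[:,100:480],b]))
```

```text
{'clock': 4.82, 'q': [-0.02, 0.08, -0.41, 2.31, 0.9, 0.3, -2.73], 'dq': [-1.33, -0.07, 1.32, 0.08, -0.08, -0.11, -0.01], 'effort': [18.0, -47.05, -10.03, -39.9, 1.27, -1.04, -0.02], 'position': [577.14, 103.18, 170.51], 'tcp_rot': [-0.01, 0.95, 0.03, 0.3], 'wrist_force': [0.2, -0.39, -0.58], 'moment': [-0.06, 0.61, 0.01], 'grip_force': 0.0, 'opening': 21.43}
```

View pics/m3.png

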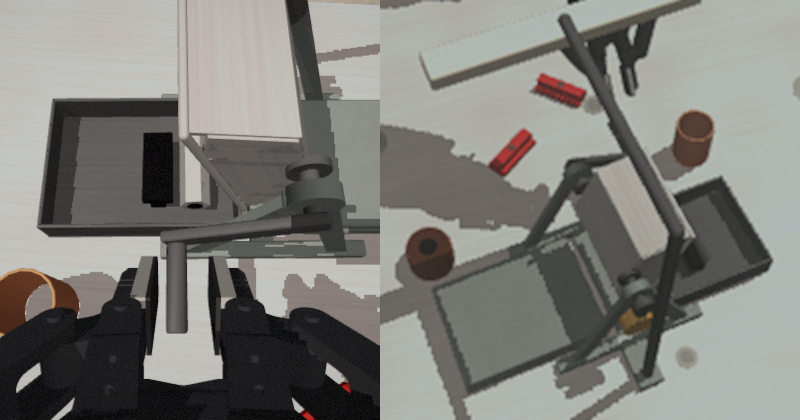

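The skip hangs fully over. The black T-nut (157,168) and the hex nut (195,172) are in the tray. Joint 7 is at its limit, so I'll withdraw now and check the posture.

Call:
{"method": "arm_command", "body": {
  "rot": [
    [0,0,0],
    [0,0,0],
    [0,0,0],
    [0,0,0],
    [0,0,0],
    [0,0,0],
    [0,0,0],
    [0,0,0]
  ],
  "delta_pos": [
    [-0.08,-0.01,0.1],
    [-0.16,-0.02,0.2],
    [-0.24,-0.03,0.3],
    [-0.32,-0.04,0.4],
    [-0.4,-0.05,0.5],
    [-0.4,-0.05,0.5],
    [-0.4,-0.05,0.5],
    [-0.4,-0.05,0.5]
  ],
  "fingers": [-0.5,-0.5,-0.5,-0.5,-0.5,-0.5,-0.5,-0.5]
}}

```text
clock: 5.58
position: [497.4, 93.7, 270.5]
tcp_rot: [-0.007, 0.954, 0.034, 0.298]
wrist_force: [0.3, 0.4, -1.1]
opening: 21.2
grip_force: 0.0
```

Run:
```python
from plant import *
import cv2,numpy as np,pickle
s=get_state();print({k:np.round(v,2).tolist() for k,v in s.items()})
c=capture("wrist");t=capture("top");pickle.dump((s,c,t),open("w2.pkl","wb"))
cv2.imwrite("pics/m4.png",np.hstack([c["frame"][:,100:480],cv2.resize(t["frame"][90:230,170:310],(420,420),interpolation=cv2.INTER_CUBIC)]))
```

```text
{'clock': 5.58, 'q': [-0.03, -0.24, -0.38, 2.32, 0.25, 0.49, -2.12], 'dq': [-0.02, 0.03, 0.02, 0.0, 0.0, -0.0, -0.0], 'effort': [-0.14, -22.73, 2.13, -48.44, 0.72, -2.87, 0.15], 'position': [497.36, 93.69, 270.48], 'tcp_rot': [-0.01, 0.95, 0.03, 0.3], 'wrist_force': [0.25, 0.4, -1.14], 'moment': [-0.05, 0.61, -0.06], 'grip_force': 0.0, 'opening': 21.16}
```

View pics/m4.png

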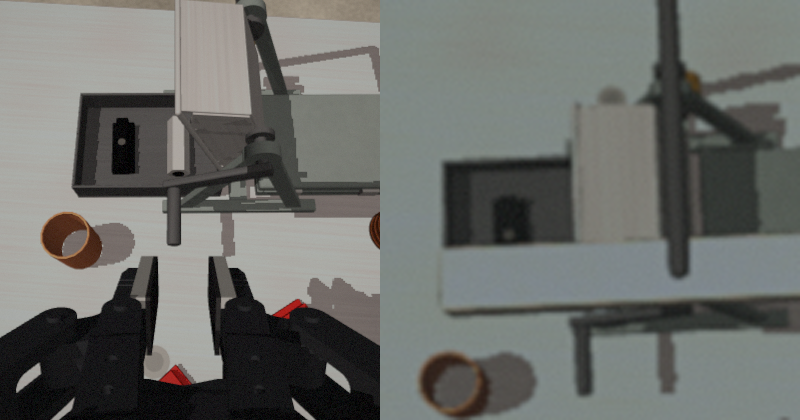

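Call:
{"method": "arm_command", "body": {
  "rot": [
    [0.215,0.015,-0.307],
    [0.215,0.015,-0.307],
    [0.215,0.015,-0.307],
    [0.215,0.015,-0.307],
    [0.215,0.015,-0.307],
    [0.215,0.015,-0.307],
    [0.215,0.015,-0.307],
    [0.215,0.015,-0.307]
  ],
  "delta_pos": [
    [0,0,0],
    [0,0,0],
    [0,0,0],
    [0,0,0],
    [0,0,0],
    [0,0,0],
    [0,0,0],
    [0,0,0]
  ],
  "fingers": [0.2,0.2,0.2,0.2,0.2,0.2,0.2,0.2]
}}

```text
clock: 6.35
position: [497.3, 94.0, 269.6]
tcp_rot: [-0.123, 0.895, -0.334, 0.269]
wrist_force: [-0.5, -0.2, -0.6]
opening: 51.0
grip_force: 0.0
```

Run:
```python
from plant import *
import pickle
from h import *
np.set_printoptions(precision=1,suppress=True)
print(get_state()["q"]*1.0 if hasattr(get_state()["q"],'shape') else get_state()["q"])
s,c,t=pickle.load(open("w2.pkl","rb"));o=s["tcp_rot"];r=R.from_quat([o[1],o[2],o[3],o[0]]);M=np.array(c["mount"])
f=210/np.tan(np.radians(c["fov_y"])/2)
e=r.apply(M[:3,3])+s["position"];RR=r.as_matrix()@M[:3,:3]
def pl(u,v,z):
    d=RR@[(u-c["cx"])/f,(v-c["cy"])/f,1];return e+d*(z-e[2])/d[2]
yw=np.radians(4.2);xs=np.array([np.cos(yw),np.sin(yw),0]);ys=np.array([-np.sin(yw),np.cos(yw),0])
O=np.array([570.5,25.5,0])+135*xs
st=lambda p:(np.dot(p-O,xs),np.dot(p-O,ys))
for n,u,v,z in(("tnut",223,147,15),("hex near end",279,173,17),("hex top vis",277,118,20),("tray ul",182,95,35),("tray ll",175,192,35),("bar end",274,243,115),("bar arm",275,188,115)):
    p=pl(u,v,z);print(n,p,np.round(st(p),1))
```

```text
[ 0.2 -0.2 -0.6  2.3  0.1  0.5 -2.7]
tnut [686.2 188.2  15. ] [ -7.7 153.8]
hex near end [652.2 109.5  17. ] [-47.3  77.8]
hex top vis [733.5 118.1  20. ] [34.4 80.4]
tray ul [750.7 249.2  35. ] [ 61.1 209.9]
tray ll [609.3 235.8  35. ] [-80.9 206.9]
bar end [534.4 105.4 115. ] [-165.1   82.4]
bar arm [591.3 108.7 115. ] [-108.2   81.5]
```

Call:
{"method": "arm_command", "body": {
  "rot": [
    [-0.24,-0.017,0.343],
    [-0.24,-0.017,0.343],
    [-0.24,-0.017,0.343],
    [-0.24,-0.017,0.343],
    [-0.24,-0.017,0.343],
    [-0.24,-0.017,0.343],
    [-0.24,-0.017,0.343],
    [-0.24,-0.017,0.343]
  ],
  "delta_pos": [
    [0,0,0],
    [0,0,0],
    [0,0,0],
    [0,0,0],
    [0,0,0],
    [0,0,0],
    [0,0,0],
    [0,0,0]
  ],
  "fingers": [0.2,0.2,0.2,0.2,0.2,0.2,0.2,0.2]
}}

```text
clock: 7.02
position: [497.2, 94.4, 269.8]
tcp_rot: [0.007, 0.951, 0.082, 0.297]
wrist_force: [0.2, -0.1, -0.2]
opening: 51.0
grip_force: 0.0
```

Call:
{"method": "arm_command", "body": {
  "rot": [
    [-0.24,-0.017,0.343],
    [-0.24,-0.017,0.343],
    [-0.24,-0.017,0.343],
    [-0.24,-0.017,0.343],
    [-0.24,-0.017,0.343],
    [-0.24,-0.017,0.343],
    [-0.24,-0.017,0.343],
    [-0.24,-0.017,0.343]
  ],
  "delta_pos": [
    [0,0,0],
    [0,0,0],
    [0,0,0],
    [0,0,0],
    [0,0,0],
    [0,0,0],
    [0,0,0],
    [0,0,0]
  ],
  "fingers": [0.2,0.2,0.2,0.2,0.2,0.2,0.2,0.2]
}}

```text
clock: 7.68
position: [497.2, 94.3, 270.1]
tcp_rot: [0.135, 0.827, 0.475, 0.269]
wrist_force: [-0.5, -0.0, 1.0]
opening: 51.4
grip_force: 0.0
```

Call:
{"method": "arm_command", "body": {
  "rot": [
    [-0.24,-0.017,0.343],
    [-0.24,-0.017,0.343],
    [-0.24,-0.017,0.343],
    [-0.24,-0.017,0.343],
    [-0.24,-0.017,0.343],
    [-0.24,-0.017,0.343],
    [-0.24,-0.017,0.343],
    [-0.24,-0.017,0.343]
  ],
  "delta_pos": [
    [0,0,0],
    [0,0,0],
    [0,0,0],
    [0,0,0],
    [0,0,0],
    [0,0,0],
    [0,0,0],
    [0,0,0]
  ],
  "fingers": [0.2,0.2,0.2,0.2,0.2,0.2,0.2,0.2]
}}

```text
clock: 8.35
position: [497.2, 94.4, 270.4]
tcp_rot: [0.238, 0.547, 0.78, 0.19]
wrist_force: [-0.1, -0.1, -0.8]
opening: 51.0
grip_force: 0.0
```

```bash
cat > st.py <<'E'
from plant import *
from h import *
np.set_printoptions(precision=3,suppress=True)
s=get_state();o=s["tcp_rot"];r=R.from_quat([o[1],o[2],o[3],o[0]])
yw=np.radians(4.2);xs=np.array([np.cos(yw),np.sin(yw),0]);ys=np.array([-np.sin(yw),np.cos(yw),0])
for a in(30,35):
    A=np.radians(a);z=np.sin(A)*xs-np.array([0,0,np.cos(A)]);y=ys;x=np.cross(y,z)
    print(a,"need rot",(R.from_matrix(np.c_[x,y,z])*r.inv()).as_rotvec()/np.radians(120),"z",z)
print("q",np.array(s["q"]),"pos",np.array(s["position"]),s["clock"],np.array(s["wrist_force"]),s["opening"],s["grip_force"])
E
python3 st.py
```

```text
30 need rot [-0.334  0.016  0.522] z [ 0.499  0.037 -0.866]
35 need rot [-0.353 -0.021  0.507] z [ 0.572  0.042 -0.819]
q [-0.391 -0.256 -0.091  2.346  0.45   0.522 -0.47 ] pos [497.239  94.364 270.366] 8.35 [-0.12  -0.072 -0.758] 51.039351451175236 0.0
```

Call:
{"method": "arm_command", "body": {
  "rot": [
    [-0.24,0.01,0.37],
    [-0.24,0.01,0.37],
    [-0.24,0.01,0.37],
    [-0.24,0.01,0.37],
    [-0.24,0.01,0.37],
    [-0.24,0.01,0.37],
    [-0.24,0.01,0.37],
    [-0.24,0.01,0.37]
  ],
  "delta_pos": [
    [0,0,0],
    [0,0,0],
    [0,0,0],
    [0,0,0],
    [0,0,0],
    [0,0,0],
    [0,0,0],
    [0,0,0]
  ],
  "fingers": [0.2,0.2,0.2,0.2,0.2,0.2,0.2,0.2]
}}

```text
clock: 9.02
position: [497.4, 94.4, 270.7]
tcp_rot: [0.266, 0.144, 0.951, 0.064]
wrist_force: [-0.5, -0.1, -0.6]
opening: 51.3
grip_force: 0.0
```

```bash
python3 st.py
```

```text
30 need rot [-0.096  0.007  0.152] z [ 0.499  0.037 -0.866]
35 need rot [-0.099 -0.034  0.148] z [ 0.572  0.042 -0.819]
q [-0.635 -0.258  0.144  2.31   0.433  0.61   0.487] pos [497.391  94.408 270.657] 9.0167 [-0.494 -0.148 -0.557] 51.342430481985765 0.0
```

Call:
{"method": "arm_command", "body": {
  "rot": [
    [-0.096,0.007,0.152],
    [-0.096,0.007,0.152],
    [-0.096,0.007,0.152],
    [-0.096,0.007,0.152],
    [-0.096,0.007,0.152]
  ],
  "delta_pos": [
    [0.08,0.045,-0.375],
    [0.08,0.045,-0.375],
    [0.08,0.045,-0.375],
    [0.08,0.045,-0.375],
    [0.08,0.045,-0.375]
  ],
  "fingers": [0.2,0.2,0.2,0.2,0.2]
}}

```text
clock: 9.43
position: [513.4, 103.4, 195.7]
tcp_rot: [0.259, -0.032, 0.965, 0.01]
wrist_force: [-0.5, 0.1, 0.5]
opening: 51.4
grip_force: 0.0
```

```bash
python3 st.py
python3 - <<'E'
from plant import *
import cv2,numpy as np
cv2.imwrite("pics/w5.png",capture("wrist")["frame"])
E
```

```text
30 need rot [-0.002  0.     0.003] z [ 0.499  0.037 -0.866]
35 need rot [ 0.001 -0.041  0.003] z [ 0.572  0.042 -0.819]
q [-0.671 -0.101  0.2    2.361  0.521  0.44   0.745] pos [513.448 103.424 195.696] 9.4333 [-0.536  0.075  0.517] 51.40048663663741 0.0
```

View pics/w5.png

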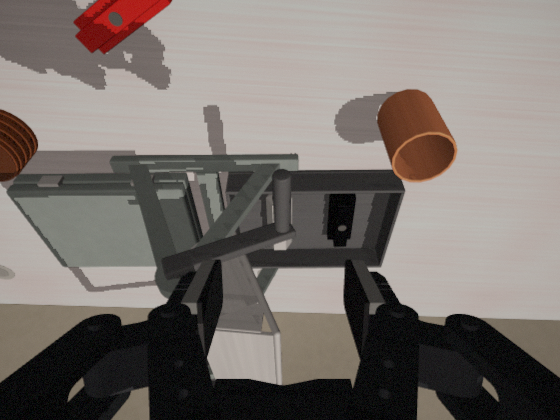

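The bar at column 284, rows 175–232, lies centred between the open fingers (columns 215 and 350). I'll go on down to it.

Call:
{"method": "arm_command", "body": {
  "rot": [
    [0,0,0],
    [0,0,0],
    [0,0,0],
    [0,0,0],
    [0,0,0],
    [0,0,0],
    [0,0,0],
    [0,0,0]
  ],
  "delta_pos": [
    [0.045,0,-0.08],
    [0.09,0.01,-0.16],
    [0.135,0.01,-0.235],
    [0.18,0.015,-0.315],
    [0.225,0.015,-0.39],
    [0.275,0.02,-0.475],
    [0.275,0.02,-0.475],
    [0.275,0.02,-0.475]
  ],
  "fingers": [0.2,0.2,0.2,0.2,0.2,0.2,0.2,0.2]
}}

```text
clock: 10.15
position: [568.5, 107.2, 101.1]
tcp_rot: [0.259, -0.034, 0.965, 0.01]
wrist_force: [-0.6, 0.1, 1.0]
opening: 51.2
grip_force: 0.0
```

```bash
python3 st.py
```

```text
30 need rot [-0.001  0.001  0.001] z [ 0.499  0.037 -0.866]
35 need rot [ 0.002 -0.041  0.001] z [ 0.572  0.042 -0.819]
q [-0.591  0.185  0.206  2.352  0.857  0.163  0.423] pos [568.522 107.189 101.074] 10.15 [-0.624  0.064  0.958] 51.1803042388374 0.0
```

Call:
{"method": "arm_command", "body": {
  "rot": [
    [-0.006,0.083,0],
    [-0.006,0.083,0],
    [-0.006,0.083,0],
    [-0.006,0.083,0]
  ],
  "delta_pos": [
    [0,0,0],
    [0,0,0],
    [0,0,0],
    [0,0,0]
  ],
  "fingers": [0.2,0.2,0.2,0.2]
}}

```text
clock: 10.48
position: [569.5, 109.5, 103.9]
tcp_rot: [0.175, -0.036, 0.984, 0.01]
wrist_force: [0.2, -0.6, -0.2]
opening: 51.4
grip_force: 0.0
```

Call:
{"method": "arm_command", "body": {
  "rot": [
    [0,0,0],
    [0,0,0],
    [0,0,0],
    [0,0,0],
    [0,0,0],
    [0,0,0]
  ],
  "delta_pos": [
    [0,0,0],
    [0,0,0],
    [0,0,0],
    [0,0,0],
    [0,0,0],
    [0,0,0]
  ],
  "fingers": [-1,-1,-1,-1,-1,-1],
  "force": 40
}}

```text
clock: 10.98
position: [567.9, 107.7, 100.7]
tcp_rot: [0.174, -0.038, 0.984, 0.006]
wrist_force: [-0.2, 0.3, 0.0]
opening: 0.4
grip_force: 0.0
```

```bash
python3 st.py
```

```text
30 need rot [ 0.006 -0.082 -0.001] z [ 0.499  0.037 -0.866]
35 need rot [ 0.01  -0.124 -0.001] z [ 0.572  0.042 -0.819]
q [-0.249  0.224 -0.127  2.198  0.331  0.403  0.995] pos [567.92  107.722 100.703] 10.9833 [-0.172  0.35   0.034] 0.36465566089551993 0.0
```

Run:
```python
from plant import *
import pickle
from h import *
np.set_printoptions(precision=1,suppress=True)
s,c,t=pickle.load(open("w2.pkl","rb"));M=np.array(c["mount"])
f=210/np.tan(np.radians(c["fov_y"])/2)
def wr(pos,o,u,v):
    r=R.from_quat([o[1],o[2],o[3],o[0]]);e=r.apply(M[:3,3])+pos
    return e,r.as_matrix()@M[:3,:3]@[(u-c["cx"])/f,(v-c["cy"])/f,1]
A=lambda u,v:wr(s["position"],s["tcp_rot"],u,v)
B=lambda u,v:wr(np.array([513.45,103.42,195.7]),[.259,-.032,.965,.010],u,v)
print("mount",M[:3,3])
print("free end",*tri(A(274,243),B(283,173)));print("arm end",*tri(A(275,188),B(286,232)))
print("coupling top centre? ",*tri(A(166,240),B(423,157)))
T=lambda u,v:ray(t,170+(u-380)/3,90+v/3)
print("free end top/B",*tri(T(583,393),B(283,173)))
st=get_state()
print("now tcp",st["position"])
w=capture("wrist");import cv2
o=st["tcp_rot"];r=R.from_quat([o[1],o[2],o[3],o[0]]);e=r.apply(M[:3,3])+st["position"];RR=r.as_matrix()@M[:3,:3]
pickle.dump((st,w),open("w6.pkl","wb"))
```

```text
mount [  70.5   -1.3 -178.8]
free end [535.  104.5 112.6] 1.9510838405925384
arm end [587.8 108.9 123.6] 1.1099241676158245
coupling top centre?  [538.6 219.6  79.6] 3.7043164055748212
free end top/B [533.7 104.4 114.3] 1.9424712942540454
now tcp [567.9 107.7 100.7]
```

Run:
```python
from plant import *
import cv2,pickle
from h import *
b=capture("scene")["frame"]
b=cv2.resize(b[150:360,190:400],(420,420),interpolation=cv2.INTER_CUBIC)
m=cv2.imread("pics/m3.png")[:,380:]
d=cv2.absdiff(b,m).max(2)>40
n,l,s,ce=cv2.connectedComponentsWithStats(d.astype(np.uint8))
print([ (x[:5].tolist()) for x in s[1:] if x[4]>40])
st,w=pickle.load(open("w6.pkl","rb"));c=w
f=210/np.tan(np.radians(c["fov_y"])/2);M=np.array(c["mount"])
o=st["tcp_rot"];r=R.from_quat([o[1],o[2],o[3],o[0]]);e=r.apply(M[:3,3])+st["position"];RR=r.as_matrix()@M[:3,:3]
pr=lambda p:np.round(f*(RR.T@(np.array(p)-e))[:2]/(RR.T@(np.array(p)-e))[2]+[c["cx"],c["cy"]])
print("exp free/arm end",pr([537,105,115]),pr([595,109,115]),"tcp",pr(st["position"]))
g=cv2.cvtColor(w["frame"],cv2.COLOR_BGR2GRAY)
for y in range(130,300,10):print(y,g[y,200:370:8])
```

```text
[[9, 0, 32, 9, 145], [224, 18, 58, 105, 2307], [247, 24, 10, 21, 130], [180, 46, 20, 24, 222], [184, 71, 39, 39, 637], [0, 124, 108, 53, 2319], [124, 176, 30, 15, 163], [156, 184, 13, 7, 65], [178, 200, 15, 14, 119], [0, 207, 120, 43, 2112], [309, 212, 38, 55, 509], [143, 219, 15, 12, 98], [121, 225, 17, 5, 51], [302, 245, 21, 28, 315]]
exp free/arm end [278. 214.] [278. 301.] tcp [280. 245.]
130 [194 195 193 194 196 195 196 195 196 195 194 194 195 195 195 196 193 194
 194 193 195 125]
140 [193 192 193 193 193 194 195 196 196 195 196 195 194 195 195 194 192 193
 193 196 126 129]
150 [125 193 193 192 194 192 194 195 195 194 195 195 195 195 198 198 197 195
 196 151 127 128]
160 [126 194 194 196 194 198 196 194 196 196 196 197 195 197 197 196 194 191
 192 183 123 125]
170 [129 196 196 198 198 197 199 198 198 197 198 196 196 196 195 196 196 196
 197 196 128 128]
180 [129 196 197 195 196 195 197 196 196 195 193 191 191 193 192 195 195 199
 197 197 197 198]
190 [128 196 194 192 192 192 193 193 194 195 196 196 195 193 196 196 196 197
 196 196 195 195]
200 [ 77  72  85  88  90  87  88  92  9
[... 210 characters left out ...]
6  56  57  55  57
  66  70  68  64]
230 [130  44  44  46  66  75  75  75 103  58  55  45  47  47  49  49  47  45
  48  47  48  45]
240 [ 91  49  47  68  75  72  75 107  41  50  56  48  48  47  46  43  47  43
  41  43  45  47]
250 [ 35  77  76  73  72  75 107  54  96  58  58  88  93  93  96  95  94  96
  21   6  13   5]
260 [ 65  69  77  74  76 109  93  55 105  66  19  66  68  95  96  95  96  98
   7  10   0  14]
270 [ 76  76  68  79 107  92  93  19  19  63  14  65  67  10  15  94  95  54
   6   5   4   9]
280 [ 76  71  76 107  99 100  35  31  55  68  12  60  69  26  30  96  98  59
   1   6  20  13]
290 [ 69  82 103  90  95  95  21  14  63  67  12  60  67  16  16  19  95  53
   3   0   4  10]
```

Run:
```python
import pickle
from h import *
import cv2
st,c=pickle.load(open("w6.pkl","rb"));M=np.array(c["mount"]);f=210/np.tan(np.radians(c["fov_y"])/2)
print(np.round(M,3),f,c["cx"],c["cy"])
for p in([0,0,0],[11,0,0],[11,0,-10],[11,0,-20],[11,0,-30],[11,0,-40]):
    q=np.linalg.inv(M)@[*p,1];print(p,np.round(f*q[:2]/q[2]+[c["cx"],c["cy"]]))
g=cv2.cvtColor(c["frame"],cv2.COLOR_BGR2GRAY)
for y in range(190,310,5):print(y,g[y,256:306:3])
```

```text
[[-0.00000e+00 -9.60000e-01 -2.79000e-01  7.08880e+01]
 [ 1.00000e+00 -1.00000e-03  1.00000e-03  1.29100e+00]
 [-2.00000e-03 -2.79000e-01  9.60000e-01 -1.78732e+02]
 [ 0.00000e+00  0.00000e+00  0.00000e+00  1.00000e+00]] 364.4930705808376 282.7323052232197 210.23143550052174
[0, 0, 0] [280. 245.]
[11, 0, 0] [280. 225.]
[11, 0, -10] [280. 232.]
[11, 0, -20] [279. 239.]
[11, 0, -30] [279. 247.]
[11, 0, -40] [279. 256.]
190 [193 195 194 194 196 195 195 196 196 194 195 195 197 195 196 196 193]
195 [ 68  73  69  71  76  71  72  72  72  73  72  72  73  72  73  78 192]
200 [ 92  90  90  89  88  90  58  48  37  46  69  86  86  87  85  88 190]
205 [139 135 135 135  40  42  41  38  41  42  45  43  49 142 144 142 191]
210 [ 75  73  75  42  42  42  42  44  42  44  43  44  55  90 144 139 193]
215 [ 75  74  74  44  51  55  53  48  45  47  47  48  40  62 142 135 196]
220 [69 71 74 49 48 54 59 58 57 55 54 44 40 62 56 55 56]
225 [73 73 95 63 49 57 53 60 58 51 52 45 39 58 41 43 45]
230 [ 75 108 110  68  52  57  59  59  55  59  49  41  77  58  46  49  47]
235 [113 109  55  44  49  59  57  57  54  55  5
[... 226 characters left out ...]
8 104 107  47  52  54  57  52  78  85  83  75  81  89  92  92]
260 [ 55  87 105 102  67  67  67  68  19  17  16  67  63  67  67  93  95]
265 [ 55  76 105 102  68  67  66  66  17  12  17  62  67  66  69  93  95]
270 [19 15 15 39 64 65 64 65 14 18 14 66 70 65 68 29 10]
275 [10 22 13 61 68 67 65 68 12 11 10 66 65 63 64 39 24]
280 [31 35 26 64 65 65 64 67 12  8 17 68 65 62 67 57 26]
285 [35 37 41 67 68 67 67 64  1 12  4 68 66 66 66 66 35]
290 [14 15 11 61 67 66 64 66 12  3 17 67 68 69 61 65 16]
295 [15 13 31 69 65 68 61 68 25 18  7 65 67 67 64 67 19]
300 [ 14  12  16  19  14  35 119 120  31  34  35 122 114  35  23  24  21]
305 [ 16  17  14  17  14  17  17 114  34  34  33 103  13  18  16  20  20]
```

The closed tips show at row 257, but the reported TCP projects to row 245. That puts the real fingertips about 30 mm short of the nominal TCP. This also explains why they pressed on top of the bar earlier and closed above it just now. I'll open and go 32 mm deeper.

Call:
{"method": "arm_command", "body": {
  "rot": [
    [0,0,0],
    [0,0,0],
    [0,0,0],
    [0,0,0],
    [0,0,0],
    [0,0,0]
  ],
  "delta_pos": [
    [0,0,0],
    [0,0,0],
    [0,0,0],
    [0,0,0],
    [0,0,0],
    [0,0,0]
  ],
  "fingers": [0.2,0.2,0.2,0.2,0.2,0.2]
}}

```text
clock: 11.58
position: [568.3, 107.3, 100.7]
tcp_rot: [0.174, -0.037, 0.984, 0.006]
wrist_force: [0.3, 0.5, 0.1]
opening: 51.5
grip_force: 0.0
```

Call:
{"method": "arm_command", "body": {
  "rot": [
    [0,0,0],
    [0,0,0],
    [0,0,0],
    [0,0,0],
    [0,0,0],
    [0,0,0]
  ],
  "delta_pos": [
    [0.015,0,-0.04],
    [0.025,0,-0.08],
    [0.04,0,-0.12],
    [0.05,0,-0.15],
    [0.05,0,-0.15],
    [0.05,0,-0.15]
  ],
  "fingers": [0.2,0.2,0.2,0.2,0.2,0.2]
}}

```text
clock: 12.08
position: [578.0, 107.3, 69.9]
tcp_rot: [0.174, -0.037, 0.984, 0.006]
wrist_force: [-0.2, -0.4, 0.4]
opening: 51.1
grip_force: 0.0
```

Call:
{"method": "arm_command", "body": {
  "rot": [
    [0,0,0],
    [0,0,0],
    [0,0,0],
    [0,0,0],
    [0,0,0],
    [0,0,0]
  ],
  "delta_pos": [
    [0,0,0],
    [0,0,0],
    [0,0,0],
    [0,0,0],
    [0,0,0],
    [0,0,0]
  ],
  "fingers": [-1,-1,-1,-1,-1,-1],
  "force": 40
}}

```text
clock: 12.58
position: [578.4, 107.3, 71.2]
tcp_rot: [0.175, -0.037, 0.984, 0.006]
wrist_force: [-4.0, -1.2, 7.0]
opening: 12.9
grip_force: 38.9
```

```bash
python3 st.py
```

```text
30 need rot [ 0.006 -0.082 -0.001] z [ 0.499  0.037 -0.866]
35 need rot [ 0.009 -0.124 -0.001] z [ 0.572  0.042 -0.819]
q [-0.27   0.288 -0.096  2.199  0.379  0.339  0.951] pos [578.413 107.307  71.153] 12.5833 [-3.956 -1.227  7.036] 12.863311444347898 38.94047677516937
```

Call:
{"method": "arm_command", "body": {
  "rot": [
    [0,0,0],
    [0,0,0],
    [0,0,0],
    [0,0,0],
    [0,0,0],
    [0,0,0],
    [0,0,0],
    [0,0,0]
  ],
  "delta_pos": [
    [0,0,0],
    [0,0,0],
    [0.015,0,-0.04],
    [0.015,0,-0.04],
    [0.015,0,-0.04],
    [0.015,0,-0.04],
    [0.015,0,-0.04],
    [0.015,0,-0.04]
  ],
  "fingers": [-0.4,-0.4,-0.4,-0.4,-1,-1,-1,-1],
  "force": 40
}}

```text
clock: 13.25
position: [581.0, 107.6, 62.5]
tcp_rot: [0.174, -0.038, 0.984, 0.006]
wrist_force: [-1.6, 3.4, -2.9]
opening: 12.5
grip_force: 38.9
```

```bash
python3 st.py
```

```text
30 need rot [ 0.006 -0.083 -0.001] z [ 0.499  0.037 -0.866]
35 need rot [ 0.009 -0.124 -0.001] z [ 0.572  0.042 -0.819]
q [-0.278  0.307 -0.086  2.199  0.392  0.321  0.939] pos [580.988 107.643  62.541] 13.25 [-1.587  3.408 -2.884] 12.464582050126282 38.88722598552704
```

```bash
cat > arc.py <<'E'
from h import *
yw=np.radians(4.2);xs=np.array([np.cos(yw),np.sin(yw),0]);ys=np.array([-np.sin(yw),np.cos(yw),0]);Z=np.array([0,0,1])
def pose(t):
    b=90*(np.sin(t)*ys+np.cos(t)*Z); lean=20+14*(90*np.cos(t)+35)/125
    a=np.radians(lean);return b+56*(np.sin(a)*xs-np.cos(a)*Z),lean
th=np.linspace(1.97,0,41)
for k in range(0,40,8):
    p0,l0=pose(th[k])
    P=[];Q=[]
    for j in range(k+1,k+9):
        p,l=pose(th[j]);P.append(np.round((p-p0)/200,3).tolist());d=(l-l0)/120
        Q.append([round(.073*d,4),round(-.997*d,4),0])
    print(k,round(th[k+8],2),l,"\n",P,"\n",Q)
E
python3 arc.py
```

```text
0 1.58 23.86754721081462 
 [[0.002, 0.008, 0.021], [0.003, 0.015, 0.043], [0.005, 0.022, 0.065], [0.007, 0.027, 0.088], [0.009, 0.031, 0.111], [0.011, 0.034, 0.133], [0.013, 0.036, 0.156], [0.015, 0.037, 0.18]] 
 [[np.float64(0.0003), np.float64(-0.0038), 0], [np.float64(0.0006), np.float64(-0.0077), 0], [np.float64(0.0009), np.float64(-0.0117), 0], [np.float64(0.0012), np.float64(-0.0157), 0], [np.float64(0.0014), np.float64(-0.0198), 0], [np.float64(0.0017), np.float64(-0.0239), 0], [np.float64(0.002), np.float64(-0.028), 0], [np.float64(0.0024), np.float64(-0.0321), 0]]
8 1.18 27.741074505392827 
 [[0.002, -0.0, 0.023], [0.005, -0.002, 0.046], [0.007, -0.004, 0.069], [0.009, -0.008, 0.092], [0.012, -0.012, 0.115], [0.014, -0.018, 0.137], [0.017, -0.025, 0.159], [0.019, -0.032, 0.181]] 
 [[np.float64(0.0003), np.float64(-0.0041), 0], [np.float64(0.0006), np.float64(-0.0082), 0], [np.float64(0.0009), np.float64(-0.0123), 0], [np.float64(0.0012), np.float64(-0.0164), 0], [np.float64(0.0015), np.float64(-0.0204), 0], [np.float64(0.0018), np.float64(-0.0244), 0], [np.float64(0.0021), n
[... 1122 characters left out ...]
0.0011), np.float64(-0.0147), 0], [np.float64(0.0012), np.float64(-0.0166), 0], [np.float64(0.0013), np.float64(-0.0183), 0]]
32 0.0 34.0 
 [[0.002, -0.021, 0.008], [0.004, -0.041, 0.016], [0.007, -0.063, 0.022], [0.009, -0.084, 0.027], [0.01, -0.106, 0.031], [0.012, -0.128, 0.034], [0.014, -0.15, 0.036], [0.016, -0.172, 0.037]] 
 [[np.float64(0.0001), np.float64(-0.0015), 0], [np.float64(0.0002), np.float64(-0.0028), 0], [np.float64(0.0003), np.float64(-0.0039), 0], [np.float64(0.0004), np.float64(-0.0048), 0], [np.float64(0.0004), np.float64(-0.0055), 0], [np.float64(0.0004), np.float64(-0.006), 0], [np.float64(0.0005), np.float64(-0.0063), 0], [np.float64(0.0005), np.float64(-0.0064), 0]]
```

Call:
{"method": "arm_command", "body": {
  "rot": [
    [0,-0.004,0],
    [0.001,-0.008,0],
    [0.001,-0.012,0],
    [0.001,-0.016,0],
    [0.001,-0.02,0],
    [0.002,-0.024,0],
    [0.002,-0.028,0],
    [0.002,-0.032,0]
  ],
  "delta_pos": [
    [0.002,0.008,0.021],
    [0.003,0.015,0.043],
    [0.005,0.022,0.065],
    [0.007,0.027,0.088],
    [0.009,0.031,0.111],
    [0.011,0.034,0.133],
    [0.013,0.036,0.156],
    [0.015,0.037,0.18]
  ],
  "fingers": [-1,-1,-1,-1,-1,-1,-1,-1]
}}

```text
clock: 13.92
position: [584.1, 114.8, 99.1]
tcp_rot: [0.208, -0.037, 0.977, 0.007]
wrist_force: [0.7, 1.8, -8.4]
opening: 12.7
grip_force: 39.3
```

```bash
python3 st.py
```

```text
30 need rot [ 0.004 -0.05  -0.001] z [ 0.499  0.037 -0.866]
35 need rot [ 0.008 -0.092 -0.001] z [ 0.572  0.042 -0.819]
q [-0.34   0.232 -0.046  2.222  0.447  0.316  0.865] pos [584.148 114.793  99.115] 13.9167 [ 0.704  1.752 -8.363] 12.65905818416369 39.29754853248596
```

Call:
{"method": "arm_command", "body": {
  "rot": [
    [0,-0.004,0],
    [0.001,-0.008,0],
    [0.001,-0.012,0],
    [0.001,-0.016,0],
    [0.001,-0.02,0],
    [0.002,-0.024,0],
    [0.002,-0.028,0],
    [0.002,-0.032,0]
  ],
  "delta_pos": [
    [0.002,0,0.023],
    [0.005,-0.002,0.046],
    [0.007,-0.004,0.069],
    [0.009,-0.008,0.092],
    [0.012,-0.012,0.115],
    [0.014,-0.018,0.137],
    [0.017,-0.025,0.159],
    [0.019,-0.032,0.181]
  ],
  "fingers": [-1,-1,-1,-1,-1,-1,-1,-1]
}}

```text
clock: 14.58
position: [588.4, 109.1, 135.7]
tcp_rot: [0.241, -0.037, 0.97, 0.009]
wrist_force: [3.2, 3.3, -6.2]
opening: 12.6
grip_force: 39.7
```

```bash
python3 st.py
```

```text
30 need rot [ 0.002 -0.018 -0.002] z [ 0.499  0.037 -0.866]
35 need rot [ 0.005 -0.059 -0.002] z [ 0.572  0.042 -0.819]
q [-0.362  0.157 -0.02   2.244  0.496  0.309  0.825] pos [588.352 109.121 135.741] 14.5833 [ 3.231  3.336 -6.152] 12.561020439382306 39.673717617988586
```

Call:
{"method": "arm_command", "body": {
  "rot": [
    [0,-0.004,0],
    [0.001,-0.008,0],
    [0.001,-0.011,0],
    [0.001,-0.015,0],
    [0.001,-0.018,0],
    [0.002,-0.021,0],
    [0.002,-0.024,0],
    [0.002,-0.027,0]
  ],
  "delta_pos": [
    [0.003,-0.009,0.021],
    [0.005,-0.018,0.042],
    [0.008,-0.029,0.063],
    [0.011,-0.041,0.082],
    [0.013,-0.053,0.101],
    [0.016,-0.067,0.12],
    [0.018,-0.081,0.138],
    [0.021,-0.096,0.155]
  ],
  "fingers": [-1,-1,-1,-1,-1,-1,-1,-1]
}}

```text
clock: 15.25
position: [593.2, 90.6, 167.9]
tcp_rot: [0.269, -0.037, 0.962, 0.01]
wrist_force: [-0.7, 4.6, 3.8]
opening: 12.3
grip_force: 40.6
```

```bash
python3 st.py
```

```text
30 need rot [-0.     0.01  -0.002] z [ 0.499  0.037 -0.866]
35 need rot [ 0.003 -0.031 -0.002] z [ 0.572  0.042 -0.819]
q [-0.338  0.092 -0.009  2.26   0.501  0.295  0.857] pos [593.249  90.649 167.863] 15.25 [-0.683  4.627  3.829] 12.339135439961955 40.628582239151
```

Call:
{"method": "arm_command", "body": {
  "rot": [
    [0,-0.003,0],
    [0,-0.006,0],
    [0.001,-0.008,0],
    [0.001,-0.011,0],
    [0.001,-0.013,0],
    [0.001,-0.015,0],
    [0.001,-0.017,0],
    [0.001,-0.018,0]
  ],
  "delta_pos": [
    [0.003,-0.016,0.016],
    [0.005,-0.032,0.032],
    [0.008,-0.05,0.046],
    [0.01,-0.068,0.06],
    [0.013,-0.086,0.072],
    [0.015,-0.105,0.084],
    [0.017,-0.125,0.094],
    [0.02,-0.145,0.104]
  ],
  "fingers": [-1,-1,-1,-1,-1,-1,-1,-1]
}}

```text
clock: 15.92
position: [597.7, 60.1, 189.0]
tcp_rot: [0.288, -0.036, 0.957, 0.01]
wrist_force: [3.1, 0.2, 3.1]
opening: 12.6
grip_force: 42.1
```

```bash
python3 st.py
```

```text
30 need rot [-0.001  0.029 -0.001] z [ 0.499  0.037 -0.866]
35 need rot [ 0.002 -0.013 -0.001] z [ 0.572  0.042 -0.819]
q [-0.28   0.049  0.001  2.27   0.434  0.273  0.982] pos [597.685  60.092 188.975] 15.9167 [3.054 0.203 3.13 ] 12.624126888423104 42.1464478969574
```

Call:
{"method": "arm_command", "body": {
  "rot": [
    [0,-0.002,0],
    [0,-0.003,0],
    [0,-0.004,0],
    [0,-0.005,0],
    [0,-0.006,0],
    [0,-0.006,0],
    [0,-0.006,0],
    [0,-0.006,0]
  ],
  "delta_pos": [
    [0.002,-0.021,0.008],
    [0.004,-0.041,0.016],
    [0.007,-0.063,0.022],
    [0.009,-0.084,0.027],
    [0.01,-0.106,0.031],
    [0.012,-0.128,0.034],
    [0.014,-0.15,0.036],
    [0.016,-0.172,0.037]
  ],
  "fingers": [-1,-1,-1,-1,-1,-1,-1,-1]
}}

```text
clock: 16.58
position: [600.8, 25.7, 195.9]
tcp_rot: [0.293, -0.037, 0.955, 0.009]
wrist_force: [9.3, 4.4, -2.5]
opening: 12.8
grip_force: 41.8
```

Call:
{"method": "arm_command", "body": {
  "rot": [
    [0,0,0],
    [0,0,0],
    [0,0,0],
    [0,0,0]
  ],
  "delta_pos": [
    [0,0,0],
    [0,0,0],
    [0,0,0],
    [0,0,0]
  ],
  "fingers": [-1,-1,-1,-1]
}}

```text
clock: 16.92
position: [600.7, 25.9, 195.8]
tcp_rot: [0.293, -0.037, 0.955, 0.009]
wrist_force: [2.4, 2.0, 6.3]
opening: 12.7
grip_force: 43.1
```

```bash
python3 st.py
```

```text
30 need rot [-0.001  0.034 -0.001] z [ 0.499  0.037 -0.866]
35 need rot [ 0.002 -0.007 -0.001] z [ 0.572  0.042 -0.819]
q [-0.206  0.036  0.013  2.272  0.28   0.251  1.203] pos [600.749  25.921 195.808] 16.9167 [2.434 2.003 6.31 ] 12.73525132195777 43.06432485580444
```

Call:
{"method": "arm_command", "body": {
  "rot": [
    [0,0,0],
    [0,0,0],
    [0,0,0],
    [0,0,0],
    [0,0,0],
    [0,0,0],
    [0,0,0],
    [0,0,0]
  ],
  "delta_pos": [
    [0,0,0],
    [0,0,0],
    [0,0,0],
    [0,0,0],
    [0,0,0],
    [0,0,0],
    [0,0,0],
    [0,0,0]
  ],
  "fingers": [-0.6,-0.5,-0.3,-0.1,0.2,0.2,0.2,0.2]
}}

```text
clock: 17.58
position: [599.4, 25.7, 194.1]
tcp_rot: [0.291, -0.037, 0.956, 0.009]
wrist_force: [-0.5, 0.5, 0.3]
opening: 51.0
grip_force: 0.0
```

Call:
{"method": "arm_command", "body": {
  "rot": [
    [0,0,0],
    [0,0,0],
    [0,0,0],
    [0,0,0],
    [0,0,0],
    [0,0,0],
    [0,0,0],
    [0,0,0]
  ],
  "delta_pos": [
    [-0.04,-0.003,0.06],
    [-0.1,-0.007,0.15],
    [-0.16,-0.012,0.235],
    [-0.22,-0.016,0.325],
    [-0.28,-0.02,0.415],
    [-0.365,-0.026,0.54],
    [-0.42,-0.03,0.62],
    [-0.42,-0.03,0.62]
  ],
  "fingers": [0.2,0.2,0.2,0.2,0.2,0.2,0.2,0.2]
}}

```text
clock: 18.25
position: [515.3, 19.8, 322.1]
tcp_rot: [0.294, -0.036, 0.955, 0.01]
wrist_force: [0.9, 0.6, 1.0]
opening: 51.1
grip_force: 0.0
```

```bash
python3 st.py
python3 - <<'E'
from plant import *
import cv2,pickle,numpy as np
d=pickle.load(open("c0.pkl","rb"))["scene"]["frame"];b=capture("scene")["frame"]
# compare skip region (upright now vs at start), and coupling / washer regions
for n,(x0,y0,x1,y1) in dict(skip=(268,228,325,290),coupling=(335,203,358,235),washer=(202,262,228,290),tray=(340,240,385,300),skipfloor=(284,248,318,278)).items():
    e=cv2.absdiff(d[y0:y1,x0:x1],b[y0:y1,x0:x1]).max(2)
    print(n,e.mean().round(1),(e>40).mean().round(3))
E
```

```text
30 need rot [-0.001  0.035 -0.001] z [ 0.499  0.037 -0.866]
35 need rot [ 0.002 -0.006 -0.001] z [ 0.572  0.042 -0.819]
q [-0.222 -0.293 -0.005  2.243  0.152  0.606  1.321] pos [515.282  19.769 322.141] 18.25 [0.948 0.637 1.031] 51.08572214651758 0.0
skip 29.2 0.214
coupling 6.0 0.0
washer 5.2 0.023
tray 9.8 0.049
skipfloor 79.9 0.68
```

Call:
{"method": "arm_command", "body": {
  "rot": [
    [0,0,0],
    [0,0,0],
    [0,0,0],
    [0,0,0],
    [0,0,0],
    [0,0,0]
  ],
  "delta_pos": [
    [0,0,0],
    [0,0,0],
    [0,0,0],
    [0,0,0],
    [0,0,0],
    [0,0,0]
  ],
  "fingers": [0.2,0.2,0.2,0.2,0.2,0.2]
}}

```text
clock: 18.8
position: [515.5, 19.7, 317.6]
tcp_rot: [0.291, -0.037, 0.956, 0.009]
wrist_force: [-0.3, -1.0, 0.1]
opening: 51.3
grip_force: 0.0
```

Run:
```python
from plant import *
import cv2,pickle,numpy as np
from h import *
P=pickle.load(open("c0.pkl","rb"));d=P["scene"]["frame"];S=capture("scene");b=S["frame"];T=capture("top")
e=cv2.absdiff(d,b).max(2);e[246:280,282:320]=0
print("rim diff",(e[225:292,266:330]>40).mean())
# sub-pixel shift of rim patches
g=lambda x:cv2.cvtColor(x,cv2.COLOR_BGR2GRAY).astype(np.float32)
for n,(x0,y0,x1,y1) in dict(left=(262,225,284,262),front=(285,272,330,292),brass=(305,290,335,322)).items():
    print(n,cv2.phaseCorrelate(g(d)[y0:y1,x0:x1],g(b)[y0:y1,x0:x1]))
# tray parts seen from top: dark T-nut, bright hex on grey floor
a0,a1=g(P["top"]["frame"]),g(T["frame"])
m=(np.abs(a1-a0)>12)[140:172,188:242].astype(np.uint8)
n,l,s,c=cv2.connectedComponentsWithStats(m)
for i in range(1,n):
    if s[i][4]>15:
        u,v=c[i]+[188,140];p=plane(T,u,v,15);print(s[i][4],a1[int(v),int(u)],p.round(0),((p-[705,35.4,0])@np.array([[.9973,-.0732],[.0732,.9973],[0,0]])).round(0))
```

```text
rim diff 0.004897388059701493
left ((0.08643183841774871, 0.0079601030784886), 1.0018952404459318)
front ((0.7435112533903308, 0.4194799579350512), 0.24931969324747721)
brass ((-0.153904151782573, -0.013415175803622503), 0.9336927471061548)
67 134.0 [735. 256.  15.] [ 46. 218.]
18 133.0 [768. 224.  15.] [ 77. 184.]
21 135.0 [771. 173.  15.] [ 76. 132.]
122 115.0 [710. 123.  15.] [11. 87.]
167 25.0 [706. 188.  15.] [ 12. 152.]
```

```bash
python3 -c "
from plant import *
print(close_job())"
```

```text
the job is handed in; nothing more can be done
None
```

The skip was tipped over to the tray side, emptied both parts into the tray, was eased back to its upright notch at about 0.6 rad/s and let go; the job was handed in at about 19 s with no verdict shown, and one wrist-force reading during the first push was about 122 N, over the 120 N limit, so it may be judged a fail.

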